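# Reset the tripped breaker under the push-latch cover

### The arm

A 7-joint arm with a two-finger parallel gripper is mounted at the origin on the work surface. World frame = base frame: x ahead of the robot, y to its left, z up, the work surface at z = 0. Lengths are in mm, angles in rad, forces in N, time in s.
With the tool pointing down it reaches from about 400 to 900 mm from the base axis. Payload 5.5 kg.
Tool frame: the origin (TCP) lies between the finger pads; the fingertips stand 19 mm ahead of it and the grasp point (between the pads) is the TCP; z points along the fingers, y is the line along which they close (so a half turn about z gives the same grasp; the last joint's range is limited). The gripper opens to 92 mm and grips with 3 to 60 N. Pads are 19 mm wide; open, the fingers measure 130 mm over their backs; the gripper's body (75 mm by 190 mm) begins 47 mm behind the grasp point.
Start: joints at [-0.999, 0.501, -0.427, 1.55, 0.221, 1.138, -0.21], TCP at [197.508, 619.266, 245.729] pointing down, gripper open.
Joint ranges: [-2.88, 2.88], [-0.31, 2.03], [-1.54, 1.56], [0.2, 2.42], [-1.41, 4.55], [0.19, 2.02], [-2.57, 2.57]. Speed limits (rad/s): [2.57, 2.57, 3.14, 3.14, 3.14, 3.14, 3.14].

### API

Orientations are given as a unit quaternion [w, x, y, z].
In Python, from workcell import observe, cams, arm gives the robot as it stands.
- The arm moves only by the shell command python3 -m jog 'ROWS' [OPENING]. ROWS is JSON, a list that holds one entry, the list of rows, each a list of 6 numbers: the shift along the tool's x, y, z each as a share of 8 cm, from -1 to 1, then the turn, a rotation vector about the tool's x, y, z each as a share of pi rad, from -1 to 1. A call has 1 to 20 rows; each row is the pose to reach, as a shift and turn from the pose commanded when the call began, along the tool's axes at that moment, turning the shorter way round; what a row does not reach only later rows make up. A row lasts 1/8 s, in which the tool goes at most 62.5 mm and 10.7 degrees, less where a joint would pass 70% of its speed; a pose out of reach is approached as far as the arm can. A call with a number of a shift or a turn outside -1 to 1 is refused whole. A call with a gripper value outside its range is refused whole. OPENING is the opening, from -1 (shut) to 1 (fully open), so that 0 is half open, set as the call begins (- or left out, the last holds). The fingers move at their own pace and stop on an object; the grip force is fixed at half the most. Time passes only in rows, so rows that repeat a pose let the fingers close. It gives the time, the measured TCP pose, the force, the opening and the grip force at its end, in the units of the state.
- observe(): the state, without advancing time (a new reading comes with each control period).
- cams.read_camera(name): name is "scene" or "top" or "wrist"; returns (picture, depth): 420x560x3 uint8, red, green, blue; 420x560 float32, mm along the optical axis (not along the pixel's ray), 0 where there is no reading.
- cams.camera_model(name): a dict with "K" (3x3 intrinsics, pixels), "extrinsics" (4x4, takes a point from camera to world coordinates). Camera axes: x right, y up, looking along -z (the intrinsics and any distortion apply to the point x, -y, -z); pixel columns grow to the right and rows downward; lengths in mm; the calibration is good to about 2 mm. A picture is of the moment at which its call begins: read the wrist's pose just before it. camera_model takes no time and is no camera call; for the wrist camera it gives the pose at the moment of the call.
- arm.close_job(): hands the job in; it is judged then, once.
Trained networks look in the newest picture that a camera, given by its name, has taken for a name from the list of things; names that differ only in an ending like _2 or _b are one class to them, and where a whole thing is asked for, a point or a joint stands for the part that bears it (a point fixed in the world has none). Each returns a list of dicts, best first, with "p" (0 to 1); they miss things now and then, are a little off and sometimes report something else, mostly with a low value. They report only what shows in the picture. A call takes as long as a camera call.
- cams.find_in(camera, query): "extent" ([centre column, centre row, width, height] in pixels, round what is visible of it).
- cams.place_of(camera, query): "pixel" ([column, row] in pixels: a listed point, or the origin of a listed thing).
The state is a dict: "t": time; "q": joint angles; "qvel": joint speeds; "effort": joint torques, N m; "eef_pos": TCP position; "orientation": TCP orientation; "ft_force": force on the tool from outside, world axes, zero at the start; "torque": the same for the moment, N m; "finger_gap": finger opening in mm; "grasp_force": force on a finger pad.
Only numpy, scipy, OpenCV 4.12 (cv2) and the standard library are available. Lean on these libraries where they do the work, as an engineer would, in place of code of your own. Each camera call takes 0.05 s, during which the arm holds its last target. There are 200 camera calls.

### The job

The vacuum press has tripped its breaker. With the fingertips only, press the blue cover of the grey control box in at its yellow dot and let go so that it pops up and swings fully open, push the red reset plunger inside fully home, then push the cover shut and press it in until it latches and stays shut. Do not pick anything up or shift the other things on the bench.

Things in the scene. Friction and masses are not known exactly. Their poses are not given: they have to be found in the camera images.
- box: fixed grey control box, base 176 x 120 mm (x, y), open on top under its cover. Origin: centre of its underside; +x runs from the hinge side (towards the robot) to the free-edge side. Side walls 64 mm tall, 104 mm apart inside. The red plunger stands on the middle line, 2 mm along +x, 80 mm from the hinge. A black latch housing stands inside the far wall, 48 mm along +x. Yaw up to 0.45 rad
- cover_hinge (a point): middle of the cover's hinge line on the box: 78 mm from the box origin along -x, 70 mm up. The hinge line runs along the box's y axis, on the robot's side of the box; the cover's outer face lies in its plane
- cover_press (a point): yellow 24 mm dot on the outer face of the blue cover, 122 mm from the hinge, on the middle line; z axis out of the outer face, x axis from hinge to free edge. Cover: plate 145 mm (from the hinge) x 100 mm x 5 mm with a lip at its free edge reaching 26 mm inward. The dot is 70 to 73 mm above the bench when latched. Press slowly, under 50 mm/s: a knock may not work the latch
- cover (a joint): cover angle (rad): 0 to 0.03 latched, level; grows as it opens; 1.75 fully open, upright, leaning 0.18 towards the robot; -0.085 pressed in to the stop, 10 mm down at the dot. Push-push latch: press to the stop, let go, and a damped spring swings it open in about 2 s; push it round from outside (1 to 2 N), press to the stop (5 to 10 N is fine), let go: it latches. One more press reopens it
- plunger_top (a point): centre of the flat top of the red reset plunger (22 mm across), which moves straight down; standing out its top is 34 to 36 mm above the bench, pushed home 28 mm, 2 mm above its 30 mm wide black collar. About 34 mm below the shut cover
- plunger (a joint): how far the plunger is pushed in (m): 0 to 0.002 at the start, 0.008 fully home. It resists with about 3 N and stays where it is left
- straightedge: steel straightedge 400 x 30 x 4 mm lying flat, its length along its y; origin under its centre. Leave alone
- roller: yellow seam roller, 36 mm roller with a 130 mm handle along its -x; origin under the roller. Leave alone
- template: rosewood pattern template, 110 x 97 x 6 mm; origin under its centre. Leave alone
- press_screw: brass press screw standing on its 48 mm foot, 100 mm tall with a cross handle 100 mm across; origin under its centre. Leave alone
- glue: white glue bottle, 56 mm across, 150 mm tall; origin under its centre. Leave alone
- pin_tray: black open tray 100 x 70 x 25 mm; origin under its centre. Leave alone
- jig: aluminium jig plate 220 x 160 x 12 mm with a panel and a red toggle clamp, 145 mm tall, fixed; origin under its centre. Leave alone

How it is judged (in metres and radians):
On the way, in this order (a step that is already met when the one before it is completed fails the run):
1. the cover has popped and swung open (value of joint cover above 1.5 rad), for 0.1 s.
2. the plunger is pushed home while the cover is open (value of joint plunger above 0.0065 m and value of joint cover above 1 rad), for 0.05 s.
3. the cover is shut again (value of joint cover below 0.06 rad), for 0.1 s.
At the end, for the whole second after the job is handed in: the cover stays latched level (within 0.06 rad) and still by itself, and the plunger is pushed in by at least 6.5 of its 8 mm (value of joint cover between -0.06 and 0.06 rad and velocity of joint cover between -0.05 and 0.05 rad/s and value of joint plunger above 0.0065 m); the robot touches nothing.
It fails at once if a bystander was lifted, carried or shifted by more than 20 mm (distance of any of straightedge, roller, template, press_screw, glue, pin_tray from where it was at the start of the episode above 0.02 m).
It also fails if it takes over 58 s, if anything falls off the work surface, if the arm or the gripper's body presses on something with over 40 N, if the wrist force passes 120 N, or if a joint passes its speed limit or range.

## Working session

There is one attempt and no reset: what is moved stays moved. The work goes in short steps, Python scripts to look and compute and a shell command to move; the robot and the scene stay as the last step left them, time stands still between calls to the robot, and variables do not carry over. Pictures are saved under pics/ and viewed, at most 10 in all, crops included, and the job is handed in when it is done.

```bash
mkdir -p pics
cat > h.py <<'E'
import numpy as np, cv2
from workcell import observe, cams, arm
from scipy.spatial.transform import Rotation as R
def px2w(cam,u,v,depth,M=None):
    M=M or cams.camera_model(cam);K=np.array(M["K"]);E=np.array(M["extrinsics"])
    d=depth
    p=np.array([(u-K[0,2])/K[0,0]*d,-(v-K[1,2])/K[1,1]*d,-d,1])
    return (E@p)[:3]
def dep(D,u,v,r=3):
    w=D[int(v)-r:int(v)+r+1,int(u)-r:int(u)+r+1];w=w[w>0];return np.median(w)
def tool():
    s=observe();w,x,y,z=s["orientation"];return np.array(s["eef_pos"]),R.from_quat([x,y,z,w]),s
E
cat > look.py <<'E'
from h import *
import sys
p,r,s=tool();print(p,r.as_matrix().round(3).tolist(),s["t"],s["ft_force"],s["finger_gap"])
for c in ["top","scene"]:
    M=cams.camera_model(c);I,D=cams.read_camera(c);cv2.imwrite(f"pics/{c}_{sys.argv[1]}.png",I[:,:,::-1])
    if c=="top": print({k:np.array(v).round(2).tolist() for k,v in M.items() if k!='name'})
    for q in ["cover_press","cover_hinge","plunger_top","box"]:
        for d in cams.place_of(c,q)[:2]:
            u,v=d["pixel"]
            try: print(c,q,round(d["p"],2),[round(u),round(v)],px2w(c,u,v,dep(D,u,v),M).round(1))
            except Exception as e: print(c,q,d,e)
E
python3 look.py 0
```

```text
[197.38970894 618.61236426 244.66646098] [[-0.953, 0.304, -0.001], [0.304, 0.953, -0.002], [0.0, -0.002, -1.0]] 0.0 [-0.93143932 -0.74493341 -0.2241698 ] 91.98804059874298
{'K': [[441.83, 0.0, 274.11], [0.0, 441.83, 210.02], [0.0, 0.0, 1.0]], 'extrinsics': [[0.02, 1.0, -0.05, 404.8], [-1.0, 0.02, -0.03, -4.75], [-0.03, 0.05, 1.0, 1317.16], [0.0, 0.0, 0.0, 1.0]]}
top cover_press 0.87 [329, 168] [ 589.1 -117.6   72.2]
top cover_press 0.2 [318, 181] [551.6 -89.3  70.6]
top cover_hinge 0.81 [311, 204] [484.9 -69.7  66.8]
top box 0.94 [322, 184] [543.9 -98.8  69.9]
scene cover_press 0.87 [224, 235] [ 603.7 -129.5   73.5]
scene cover_hinge 0.6 [255, 208] [499.2 -67.   71.8]
scene cover_hinge 0.2 [225, 233] [ 596.4 -127.9   73.2]
scene plunger_top 0.32 [241, 233] [590.9 -84.7  73.3]
scene box 0.61 [241, 235] [595.3 -85.   72.9]
scene box 0.43 [186, 173] [ 368.8 -322.    32.1]
```

View pics/top_0.png

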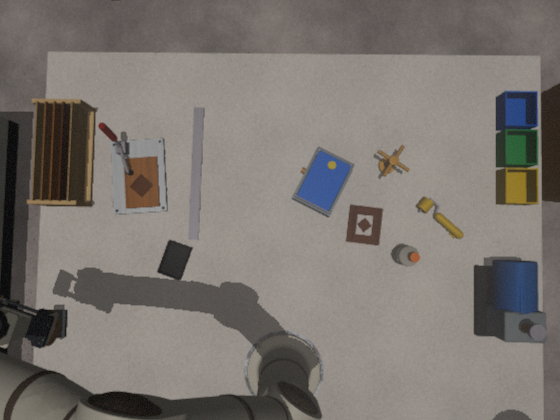

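View pics/scene_0.png

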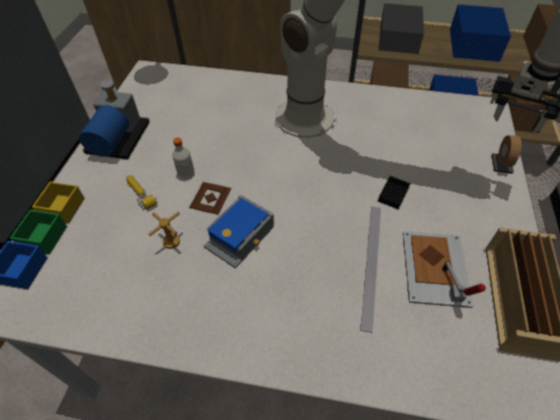

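```bash
cat > pc.py <<'E'
from h import *
M=cams.camera_model("top");I,D=cams.read_camera("top")
K=np.array(M["K"]);E=np.array(M["extrinsics"])
v,u=np.mgrid[:420,:560];d=D
P=np.stack([(u-K[0,2])/K[0,0]*d,-(v-K[1,2])/K[1,1]*d,-d,np.ones_like(d)],-1)@E.T
P=P[...,:3]
H=cv2.cvtColor(I,cv2.COLOR_RGB2HSV)
roi=(abs(P[...,0]-550)<150)&(abs(P[...,1]+100)<150)&(D>0)
blue=roi&(H[...,0]>95)&(H[...,0]<130)&(H[...,1]>110)&(P[...,2]>55)&(P[...,2]<90)
n,l,st,ce=cv2.connectedComponentsWithStats(blue.astype(np.uint8));k=1+np.argmax(st[1:,4])
Q=P[l==k];print("blue",len(Q),Q.mean(0).round(1),np.median(Q[:,2]))
r=cv2.minAreaRect(Q[:,:2].astype(np.float32));print(r,cv2.boxPoints(r).round(1).tolist())
yel=roi&(H[...,0]>20)&(H[...,0]<35)&(H[...,1]>130)&(P[...,2]>60)&(P[...,2]<85)
n,l,st,ce=cv2.connectedComponentsWithStats(yel.astype(np.uint8))
for k in range(1,n):
  if st[k,4]>15: print("yel",st[k,4],ce[k],P[l==k].mean(0).round(1))
E
python3 pc.py
```

```text
blue 1650 [ 552.  -103.2   71.2] 71.0851220591527
((553.9389038085938, -104.38999938964844), (97.73179626464844, 142.3455810546875), 63.742069244384766) [[468.5, -116.69999694824219], [596.0999755859375, -179.6999969482422], [639.4000244140625, -92.0999984741211], [511.70001220703125, -29.100000381469727]]
yel 38 [331.31578947 164.81578947] [ 597.9 -124.5   72.7]
```

The top view shows the box at pixel (323,182), its dot at (331,165), the press screw at (390,160) and the template at (365,225). In the scene view the dot is at (227,233). The box yaw is about -0.45, the dot is at about (598.5,-126,71), and the hinge is near (489,-71). I'll align tool x with -u (box -x), shut the fingers and travel towards the box at the current height.

```bash
python3 -m jog '[[[-0.5,-0.3,0,0,0,0.045],[-0.95,-0.7,0,0,0,0.045]]]' -1 
for i in 1 2 3 4 5 6; do :; done
python3 -m jog '[[[-0.5,-0.35,0,0,0,0],[-1,-0.7,0,0,0,0]]]' >/dev/null
python3 -m jog '[[[-0.5,-0.35,0,0,0,0],[-1,-0.7,0,0,0,0]]]' >/dev/null
python3 -m jog '[[[-0.5,-0.35,0,0,0,0],[-1,-0.7,0,0,0,0]]]' >/dev/null
python3 -m jog '[[[-0.5,-0.35,0,0,0,0],[-1,-0.7,0,0,0,0]]]' >/dev/null
python3 -m jog '[[[-0.5,-0.35,0,0,0,0],[-1,-0.7,0,0,0,0]]]' >/dev/null
python3 -m jog '[[[-0.5,-0.35,0,0,0,0],[-1,-0.7,0,0,0,0]]]'
cat > rel.py <<'E'
from h import *
# where the fingertips are in the hinge frame (u out, y, z height), and what a goal needs in jog shares
yaw=-0.45; dot=np.array([598.5,-125.7])
u=np.array([np.cos(yaw),np.sin(yaw)]);w=np.array([-u[1],u[0]]);h=dot-122*u
p,r,s=tool();tip=p+19*r.as_matrix()[:,2];d=tip[:2]-h
m=r.as_matrix()
print("t",round(s["t"],2),"tip u,w,z",(d@u).round(1),(d@w).round(1),tip[2].round(1),"yaw x",round(np.arctan2(m[1,0],m[0,0]),3),"z",m[:,2].round(3),"F",np.round(s["ft_force"],1),"gap",round(s["finger_gap"],1))
E
python3 rel.py
```

```text
t: 0.8
eef_pos: [253.5, 542.4, 245.6]
orientation: [0.0, 0.223, 0.975, 0.0]
ft_force: [1.2, -1.0, 0.8]
finger_gap: 76.3
grasp_force: 0.0
t: 2.3
eef_pos: [539.7, 30.2, 246.1]
orientation: [0.0, 0.223, 0.975, 0.0]
ft_force: [0.9, 0.3, 0.1]
finger_gap: 0.6
grasp_force: 0.0
t 2.3 tip u,w,z 1.2 114.8 227.1 yaw x 2.692 z [ 0.001  0.    -1.   ] F [0.9 0.3 0.1] gap 0.6
```

```bash
python3 -m jog '[[[-0.5,-0.5,0,0,0,0],[-1,-0.95,0,0,0,0]]]' >/dev/null
python3 -m jog '[[[-0.5,-0.47,0.3,0,0,0],[-0.5,-0.47,0.6,0,0,0],[-0.5,-0.47,0.6,0,0,0]]]' >/dev/null
python3 rel.py
cat > wl.py <<'E'
from h import *
import sys
M=cams.camera_model("wrist");I,D=cams.read_camera("wrist");cv2.imwrite("pics/w_%s.png"%sys.argv[1],I[:,:,::-1])
for q in sys.argv[2:]:
    for d in cams.place_of("wrist",q)[:2]:
        a,b=d["pixel"];print(q,round(d["p"],2),[round(a),round(b)],px2w("wrist",a,b,dep(D,a,b),M).round(1))
E
python3 wl.py 0 cover_press cover_hinge
```

```text
t 2.92 tip u,w,z 118.4 1.2 176.5 yaw x 2.69 z [-0.005  0.001 -1.   ] F [-0.6  0.7 -0.6] gap 0.7
cover_press 0.66 [279, 207] [ 597.4 -126.8   73.8]
cover_hinge 0.81 [276, 37] [487.6 -75.8  70.5]
```

View pics/w_0.png

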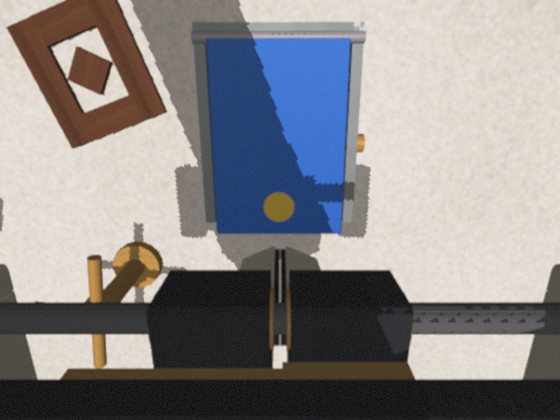

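Wrist view shows the dot at (279,207), centred and aligned with the tool; the network agrees to within 2 mm. Descending, then pressing slowly.

```bash
python3 -m jog '[[[0,0,0.5,0,0,0],[0,0,0.9,0,0,0],[0,0,1,0,0,0],[-0.03,0,1,0,0,0]]]' >/dev/null
python3 rel.py
python3 -m jog '[[[0,0,0.06,0,0,0],[0,0,0.12,0,0,0],[0,0,0.18,0,0,0],[0,0,0.22,0,0,0],[0,0,0.26,0,0,0],[0,0,0.3,0,0,0],[0,0,0.34,0,0,0],[0,0,0.37,0,0,0],[0,0,0.4,0,0,0],[0,0,0.4,0,0,0]]]'
python3 rel.py
```

```text
t 3.58 tip u,w,z 122.7 2.8 99.7 yaw x 2.692 z [ 0.001  0.    -1.   ] F [0.7 0.8 0.9] gap 0.0
t: 4.82
eef_pos: [599.7, -124.1, 85.6]
orientation: [-0.0, 0.223, 0.975, 0.0]
ft_force: [-0.1, -0.2, 0.9]
finger_gap: 0.4
grasp_force: 0.4
t 4.83 tip u,w,z 122.3 2.0 66.6 yaw x 2.691 z [-0.  0. -1.] F [-0.1 -0.2  0.9] gap 0.4
```

```bash
python3 -m jog '[[[0,0,0.03,0,0,0],[0,0,0.06,0,0,0],[0,0,0.08,0,0,0],[0,0,0.08,0,0,0]]]'
python3 rel.py
```

```text
t: 5.32
eef_pos: [599.6, -124.0, 79.5]
orientation: [-0.0, 0.223, 0.975, 0.0]
ft_force: [-1.8, 0.0, 3.2]
finger_gap: 0.3
grasp_force: 1.7
t 5.33 tip u,w,z 122.2 2.0 60.5 yaw x 2.692 z [-0.  0. -1.] F [-1.8  0.   3.2] gap 0.3
```

```bash
python3 -m jog '[[[0,0,0.015,0,0,0],[0,0,0.03,0,0,0],[0,0,0.03,0,0,0]]]'
python3 -m jog '[[[0,0,0.015,0,0,0],[0,0,0.03,0,0,0],[0,0,0.03,0,0,0]]]'
```

```text
t: 5.7
eef_pos: [599.7, -124.0, 79.0]
orientation: [-0.0, 0.223, 0.975, 0.0]
ft_force: [-6.9, 1.3, 18.1]
finger_gap: 0.5
grasp_force: 8.9
t: 6.08
eef_pos: [599.7, -124.0, 78.6]
orientation: [0.0, 0.223, 0.975, 0.0]
ft_force: [-12.0, 2.3, 32.0]
finger_gap: 0.4
grasp_force: 16.3
```

At the stop (32 N). Let go and retreat upwards and outwards.

```bash
python3 -m jog '[[[0,0,-0.1,0,0,0],[0,0,-0.3,0,0,0],[-0.4,0,-0.7,0,0,0],[-0.9,0,-1,0,0,0],[-1,0,-1,0,0,0]]]'>/dev/null
python3 -m jog '[[[0,0,-0.6,0,0,0],[0,0,-1,0,0,0],[0,0,-1,0,0,0],[0,0,-1,0,0,0],[0,0,-1,0,0,0],[0,0,-1,0,0,0],[0,0,-1,0,0,0],[0,0,-1,0,0,0],[0,0,-1,0,0,0],[0,0,-1,0,0,0],[0,0,-1,0,0,0],[0,0,-1,0,0,0],[0,0,-1,0,0,0],[0,0,-1,0,0,0],[0,0,-1,0,0,0],[0,0,-1,0,0,0]]]'
python3 rel.py; python3 wl.py 1 plunger_top cover_hinge; python3 look.py 1|grep -v K
```

```text
t: 8.7
eef_pos: [671.7, -158.9, 234.5]
orientation: [-0.0, 0.223, 0.975, 0.0]
ft_force: [0.2, -0.0, -0.0]
finger_gap: 0.5
grasp_force: 0.0
t 8.7 tip u,w,z 202.4 1.9 215.5 yaw x 2.691 z [-0.  0. -1.] F [ 0.2 -0.  -0. ] gap 0.5
plunger_top 0.77 [277, 43] [ 559.6 -109.6   35.1]
[ 671.70486094 -158.88057814  234.49238955] [[-0.9, 0.435, -0.0], [0.435, 0.9, 0.0], [0.0, 0.0, -1.0]] 8.85 [ 0.35263784 -0.07546588  0.09091584] 0.23822746317270319
top cover_press 0.59 [308, 209] [476.4 -65.5   3.2]
top cover_hinge 0.57 [312, 204] [477.2 -63.5 214.7]
top cover_hinge 0.47 [175, 258] [322.  329.8   1.8]
top plunger_top 0.45 [320, 182] [555.5 -95.6  20.8]
top box 0.8 [321, 181] [ 555.6 -100.7   27.8]
top box 0.61 [310, 206] [471.  -59.2 213.1]
scene cover_press 0.73 [259, 171] [486.2 -52.4 216.1]
scene cover_hinge 0.87 [255, 207] [484.3 -72.4  56.8]
scene plunger_top 0.58 [239, 229] [ 552.1 -104.    35.3]
scene box 0.56 [242, 237] [569.  -93.4  21.8]
```

View pics/w_1.png

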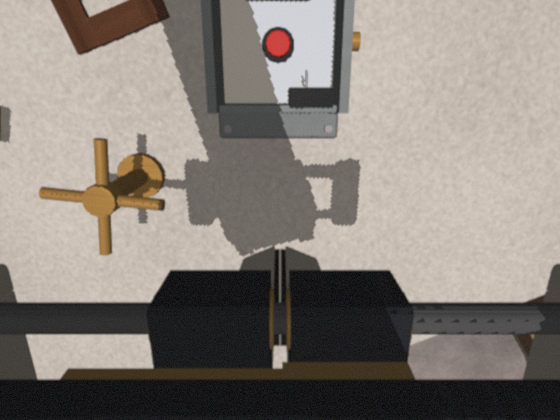

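View pics/scene_1.png

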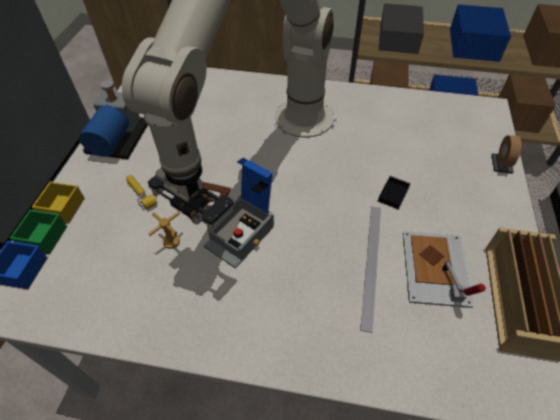

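Wrist view: the cover is open and the red plunger is at (277,43), which gives (560,-110,35). The scene view shows the cover upright at (256,185). Moving over the plunger next.

```bash
python3 -m jog '[[[0.5,-0.01,0,0,0,0],[1,-0.02,0,0,0,0]]]' >/dev/null
python3 -m jog '[[[0.53,-0.02,0.2,0,0,0],[0.53,-0.02,0.7,0,0,0],[0.53,-0.02,1,0,0,0]]]' >/dev/null
python3 -m jog '[[[0,0,0.4,0,0,0],[0,0,0.7,0,0,0],[0,0,0.85,0,0,0],[0,0,0.85,0,0,0],[0,0,0.85,0,0,0]]]' 
python3 rel.py
```

```text
t: 10.6
eef_pos: [561.0, -108.7, 87.5]
orientation: [0.001, 0.223, 0.975, 0.0]
ft_force: [-0.4, -0.4, -0.5]
finger_gap: 0.4
grasp_force: 0.0
t 10.6 tip u,w,z 80.8 -1.0 68.5 yaw x 2.691 z [ 0.002 -0.    -1.   ] F [-0.4 -0.4 -0.5] gap 0.4
```

```bash
python3 -m jog '[[[0,0,0.15,0,0,0],[0,0,0.3,0,0,0],[0,0,0.37,0,0,0],[0,0,0.41,0,0,0],[0,0,0.45,0,0,0],[0,0,0.49,0,0,0],[0,0,0.51,0,0,0],[0,0,0.51,0,0,0]]]' 
python3 -m jog '[[[0,0,0.015,0,0,0],[0,0,0.03,0,0,0],[0,0,0.03,0,0,0]]]'
python3 rel.py
```

```text
t: 11.6
eef_pos: [559.9, -108.5, 46.9]
orientation: [-0.0, 0.223, 0.975, -0.0]
ft_force: [-6.5, 0.4, 13.3]
finger_gap: 0.5
grasp_force: 6.9
t: 11.98
eef_pos: [560.0, -108.5, 46.5]
orientation: [-0.0, 0.223, 0.975, -0.0]
ft_force: [-12.2, 1.8, 30.4]
finger_gap: 0.5
grasp_force: 15.3
t 11.97 tip u,w,z 79.8 -1.3 27.5 yaw x 2.691 z [-0.  0. -1.] F [-12.2   1.8  30.4] gap 0.5
```

Plunger is home (tip at 27.5, 30 N against the stop). Now up and over to the outside of the cover.

```bash
python3 -m jog '[[[0,0,-0.4,0,0,0],[0,0,-0.95,0,0,0]]]' >/dev/null
python3 -m jog '[[[0,0,-0.5,0,0,0],[0,0,-1,0,0,0]]]' >/dev/null
python3 -m jog '[[[0,0,-0.5,0,0,0],[0,0,-0.95,0,0,0],[0,0,-0.95,0,0,0],[0,0,-0.95,0,0,0]]]' >/dev/null
python3 rel.py; python3 wl.py 2 plunger_top
python3 -m jog '[[[0.5,0,0,0,0,0],[1,0,0,0,0,0]]]' >/dev/null
python3 -m jog '[[[0.5,0,0,0,0,0],[0.85,0,0,0,0,0],[0.85,0,0,0,0,0],[0.85,0,0,0,0,0]]]' 
python3 rel.py
```

```text
t 12.97 tip u,w,z 79.8 -1.3 255.8 yaw x 2.691 z [-0. -0. -1.] F [-0.3  1.  -0.2] gap 0.4
t: 13.82
eef_pos: [427.3, -44.4, 275.0]
orientation: [0.0, 0.223, 0.975, -0.0]
ft_force: [0.5, -0.5, 0.1]
finger_gap: 0.4
grasp_force: 0.0
t 13.82 tip u,w,z -67.5 -1.3 256.0 yaw x 2.691 z [-0. -0. -1.] F [ 0.5 -0.5  0.1] gap 0.4
```

```bash
python3 -m jog '[[[0,0,0.4,0,0,0],[0,0,0.82,0,0,0],[0,0,0.82,0,0,0],[0,0,0.82,0,0,0]]]' >/dev/null
python3 rel.py
python3 -m jog '[[[-0.12,0,0,0,0,0],[-0.24,0,0,0,0,0],[-0.34,0,0,0,0,0],[-0.44,0,0,0,0,0],[-0.54,0,0,0,0,0],[-0.64,0,0,0,0,0],[-0.74,0,0,0,0,0]]]'
python3 rel.py
```

```text
t 14.32 tip u,w,z -67.0 -1.0 191.3 yaw x 2.691 z [ 0.  0. -1.] F [ 0.9  0.5 -0.3] gap 0.8
t: 15.2
eef_pos: [480.5, -70.1, 209.6]
orientation: [-0.0, 0.223, 0.975, 0.0]
ft_force: [-0.4, 0.5, -0.9]
finger_gap: 0.4
grasp_force: 0.3
t 15.2 tip u,w,z -8.4 -1.2 190.6 yaw x 2.691 z [-0.  0. -1.] F [-0.4  0.5 -0.9] gap 0.4
```

```bash
python3 -m jog '[[[-0.12,0,0.01,0,0,0],[-0.25,0,0.03,0,0,0],[-0.38,0,0.07,0,0,0],[-0.51,0,0.11,0,0,0],[-0.64,0,0.17,0,0,0],[-0.78,0,0.26,0,0,0],[-0.9,0,0.35,0,0,0],[-1,0,0.43,0,0,0],[-1,0,0.43,0,0,0]]]'
python3 rel.py; python3 look.py 2|grep scene
```

```text
t: 16.32
eef_pos: [552.1, -105.0, 174.4]
orientation: [-0.001, 0.223, 0.975, -0.0]
ft_force: [-0.3, -0.8, 0.1]
finger_gap: 0.5
grasp_force: 0.2
t 16.32 tip u,w,z 71.2 -1.5 155.4 yaw x 2.691 z [-0.001  0.    -1.   ] F [-0.3 -0.8  0.1] gap 0.5
scene cover_press 0.58 [230, 204] [ 572.9 -109.4  170.9]
scene cover_press 0.51 [374, 261] [572.6 280.9   5.1]
scene cover_hinge 0.76 [257, 207] [497.7 -61.7  79.3]
scene plunger_top 0.39 [239, 228] [ 546.7 -105.4   31.4]
scene box 0.88 [240, 235] [563.6 -98.8  25.1]
```

View pics/scene_2.png

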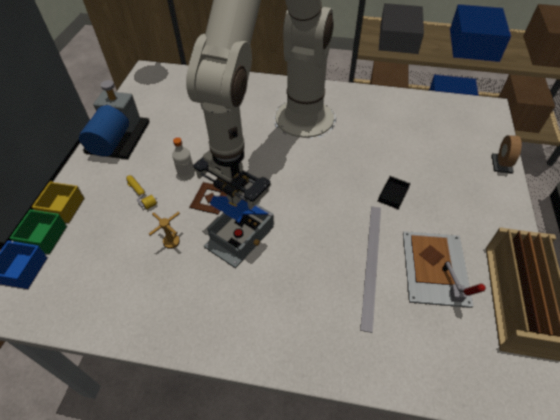

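Scene view: the fingers are holding the cover half shut at (237,207), with the plunger at (239,230) reading lower than before. Continuing round the arc.

```bash
python3 -m jog '[[[-0.1,0,0.1,0,0,0],[-0.19,0,0.21,0,0,0],[-0.28,0,0.33,0,0,0],[-0.35,0,0.45,0,0,0],[-0.42,0,0.57,0,0,0],[-0.48,0,0.68,0,0,0],[-0.54,0,0.79,0,0,0],[-0.58,0,0.88,0,0,0],[-0.6,0,0.92,0,0,0]]]'
python3 rel.py
python3 -m jog '[[[-0.01,0,0.05,0,0,0],[-0.02,0,0.1,0,0,0],[-0.03,0,0.14,0,0,0],[-0.04,0,0.18,0,0,0],[-0.04,0,0.22,0,0,0],[-0.04,0,0.25,0,0,0],[-0.04,0,0.25,0,0,0]]]'
python3 rel.py
```

```text
t: 17.95
eef_pos: [595.4, -125.7, 101.1]
orientation: [-0.0, 0.223, 0.975, -0.0]
ft_force: [-1.3, 0.2, -0.2]
finger_gap: 0.5
grasp_force: 0.4
t 17.95 tip u,w,z 119.2 -1.3 82.1 yaw x 2.691 z [-0.  0. -1.] F [-1.3  0.2 -0.2] gap 0.5
t: 18.82
eef_pos: [598.3, -126.9, 81.5]
orientation: [-0.0, 0.223, 0.975, 0.0]
ft_force: [-0.8, -0.5, 1.3]
finger_gap: 0.7
grasp_force: 0.4
t 18.82 tip u,w,z 122.3 -1.2 62.5 yaw x 2.692 z [-0.  0. -1.] F [-0.8 -0.5  1.3] gap 0.7
```

```bash
python3 -m jog '[[[0,0,0.02,0,0,0],[0,0,0.04,0,0,0],[0,0,0.06,0,0,0],[0,0,0.06,0,0,0]]]'
```

```text
t: 19.32
eef_pos: [598.4, -126.9, 79.0]
orientation: [0.0, 0.223, 0.975, 0.0]
ft_force: [-5.7, 1.4, 15.6]
finger_gap: 0.8
grasp_force: 8.2
```

```bash
python3 -m jog '[[[0,0,-0.06,0,0,0],[0,0,-0.12,0,0,0],[0,0,-0.18,0,0,0],[0,0,-0.25,0,0,0],[0,0,-0.4,0,0,0],[0,0,-0.7,0,0,0],[0,0,-1,0,0,0],[0,0,-1,0,0,0]]]' >/dev/null
python3 -m jog '[[[0,0,-0.6,0,0,0],[0,0,-1,0,0,0],[0,0,-1,0,0,0],[0,0,-1,0,0,0],[0,0,-1,0,0,0],[0,0,-1,0,0,0],[0,0,-1,0,0,0],[0,0,-1,0,0,0],[0,0,-1,0,0,0],[0,0,-1,0,0,0],[0,0,-1,0,0,0],[0,0,-1,0,0,0]]]'
python3 wl.py 3 cover_press cover_hinge
```

```text
t: 21.82
eef_pos: [598.3, -127.0, 237.0]
orientation: [0.0, 0.223, 0.975, 0.0]
ft_force: [-0.1, 0.3, 0.1]
finger_gap: 0.0
grasp_force: 0.0
cover_press 0.67 [283, 185] [ 596.2 -125.1   73.3]
cover_hinge 0.76 [277, 39] [486.9 -77.8  70.3]
```

View pics/w_3.png

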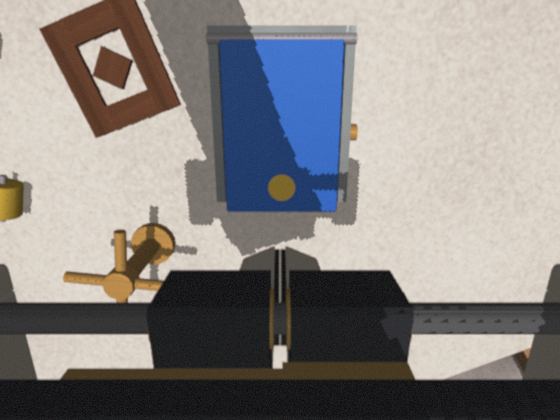

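The cover is shut and level: dot at (283,185), height 73 mm, two seconds after letting go. The bystanders in view, the template, press screw and roller, look undisturbed, and the robot is clear.

```bash
python3 -c "
from workcell import arm;print(arm.close_job())"
```

```text
the job is handed in; nothing more can be done
None
```

The job is handed in at about 22 s of the 58 s: the cover popped open, the plunger was pushed home, and the cover was pressed shut and stayed latched level; no verdict came back.

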